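Shorten the carton stop by one hole and load the carton

ROBOT

A 6-joint arm with a two-finger parallel gripper is mounted at the origin on the work surface. World frame = base frame: x ahead of the robot, y to its left, z up, the work surface at z = 0. Lengths are in m, angles in rad, forces in N, time in s.
With the tool pointing down it reaches from about 0.375 to 0.975 m from the base axis. Payload 3.8 kg.
Tool frame: the origin (TCP) lies on the centre line of the jaws, within the pads' length; the fingertips stand 22 mm ahead of it and the grasp point (between the pads) lies 3 mm ahead of it; z points along the fingers, x is the direction in which the jaws open and shut, and the axes are right-handed (so a half turn about z gives the same grasp; the last joint's range is limited). The gripper opens to 85 mm and grips with 20 to 120 N. Pads are 22 mm wide; open, the fingers measure 114 mm over their backs; the gripper's body (76 mm by 85 mm) begins 54 mm behind the grasp point. The pads swing forward as they close: fully open they stand 13 mm farther back than shut.
Start: joints at [-1.275, 0.264, 1.604, -0, 1.274, -0.037], TCP at [0.221, -0.638, 0.253] pointing down, gripper open.
Joint ranges: [-2.63, 2.63], [-0.94, 2.18], [0.31, 2.57], [-1.31, 4.45], [0, 2.66], [-2.55, 2.55]. Speed limits (rad/s): [2.57, 2.57, 3.14, 3.14, 3.14, 3.14].

INTERFACE

Orientations are given as a rotation vector (axis times angle).
In Python, from workcell import bot, viewer gives the robot as it stands.
- The arm moves only by the tool move_arm, never from a script. Its argument "series" is text: rows parted by semicolons, each of 7 numbers parted by spaces: the turn, a rotation vector about the tool's x, y, z scaled (see below), then the shift along the tool's x, y, z scaled (see below), then the opening, from -1 (shut) to 1 (fully open). A call has exactly 8 rows; each row is the pose to reach, as a shift and turn from the pose commanded when the call began, along the tool's axes at that moment; what a row does not reach only later rows make up. The controller multiplies each number of a shift by 100 mm and each number of a turn by 120 degrees. A row lasts 1/10 s, in which the tool goes at most 50 mm and 8.59 degrees, less where a joint would pass 70% of its speed; a pose out of reach is approached as far as the arm can. A call with a number of a shift or a turn outside -1 to 1 is refused whole. A call with a gripper value outside its range is refused whole. The fingers move at their own pace and stop on an object; "squeeze" is the grip in N (left out, the last holds). Time passes only in rows, so rows that repeat a pose let the fingers close, or fill a call up. It gives the time, the measured TCP pose, the force and the opening at its end, in the units of the state.
- bot.read_state(): the state, without advancing time (a new reading comes with each control period).
- viewer.read_camera(name): name is "scene" or "top" or "wrist"; returns a dict with "pixels" (480x640x3 uint8, red, green, blue), "K" (3x3 intrinsics, pixels), "world_to_cam" (4x4, takes a point from world to camera coordinates); the wrist camera has in their place "mount" (4x4, takes a point from camera to tool coordinates, whose origin is the TCP and whose axes are the tool frame's). Camera axes: x right, y up, looking along -z (the intrinsics and any distortion apply to the point x, -y, -z); pixel columns grow to the right and rows downward; lengths in m; the calibration is good to about 2 mm. A picture is of the moment at which its call begins: read the wrist's pose just before it. There is no depth.
- bot.finish_job(): hands the job in, once; it reports no verdict.
The state is a dict: "time": time; "q": joint angles; "joint_vel": joint speeds; "joint_torque": joint torques, N m; "tool_pos": TCP position; "tcp_rot": TCP orientation; "wrist_force": force on the tool from outside, world axes, zero at the start; "torque": the same for the moment, N m; "width": opening from 0.0 (shut) to 1.0 (fully open).
Only numpy, scipy, OpenCV 4.12 (cv2) and the standard library are available. Lean on these libraries where they do the work, as an engineer would, in place of code of your own. Each camera call takes 0.05 s, during which the arm holds its last target.

TASK

Squeeze the sprung button on the collar of the telescopic carton stop and slide the sleeve in, shortening it by one hole, until the button springs out in the next hole and the sleeve is locked there; squeeze and push gently (never over about 40 N on the button or against its pin). Then stand the tall narrow carton upright on the base plate in the widened gap between the sleeve's end plate and the fixed end stop, and let go. Leave the other things on the table where they are.

Things in the scene. Friction and masses are not known exactly. Their poses are not given: they have to be found in the camera images.
- bar: Fixed telescopic carton stop on a 6 mm base plate (100 x 375 mm). Origin on the table top under the collar's start place; y runs along the telescope: root block (66 mm high) at y -175 to -145 mm, end stop (90 wide, 66 high) at +173 to +185. An open-topped channel (24 wide, centre 45 mm above the table) runs from the root and carries the sleeve; its +x wall has holes 11 mm long.
- end_stop (a point): Foot of the end stop's inner face, middle of its width, on top of the base plate (6 mm above the table); axes as bar. The carton's gap lies on its -y side.
- collar (a point): Centre of the sleeve's collar, 45 mm above the table; axes as bar. Collar 40 x 40 mm (x, y), 24 to 72 mm above the table. A guard flange (84 mm wide in x, 20 to 70 mm above the table) stands out on both sides at its root end, y -26 to -20 mm from this centre; fingers can push on it. A 32 mm tube joins the collar's other end to the end plate.
- fence (a point): Centre of the outer face of the sleeve's end plate (90 wide, 8 thick, 8 to 64 mm above the table), 138 mm in +y from the collar's centre, facing the end stop; axes as bar.
- button_face (a point): Outer face of the round black button (18 mm across) in the middle of the collar's +x face, 30 mm from the collar's centre, 10 mm proud at rest; pressed towards -x. Squeeze collar and button together between the fingers, from above: 50 mm over both at rest, 42 mm fully pressed.
- button (a joint): Button travel in m: 0 sprung out (pin in a hole, sleeve locked), about 0.0045 while the pin rides on the wall between holes, 0.008 fully pressed. The pin (8 mm in an 11 mm hole) is free from about 0.005. Spring 5 N at rest, 9 N at 0.0045, 12 N at 0.008. Let go, the pin springs out by itself when it comes over a hole, and stops the sleeve.
- sleeve (a joint): Slide of the sleeve in m: 0 at the start (locked in the outermost hole), growing as it is shortened towards the root (-y of bar). The next hole is 0.032 to 0.050 away (differs from bar to bar, found by feel), the one after it 0.040 further, the end of travel 0.095. Slides with about 2 N of friction.
- carton_mid (a point): Centre of the loose tall narrow white carton: 44 mm in its x, 58 in its y, 100 high, 0.13 to 0.25 kg. Stood with its y along bar's y it fits the gap (35 mm wide before, 67 to 85 after shortening by one hole); take it across its 44 mm so that the fingers stay out of the gap.
- short_carton: Bystander: low white carton 90 x 75 x 55 mm; origin at the centre of its underside.
- flat_carton: Bystander: flat white carton 130 x 200 x 32 mm; origin at the centre of its underside.
- label_roll: Bystander: roll of labels, 64 mm across, 30 mm high, beside the stop; origin at the centre of its underside.
- marker: Bystander: marker pen 130 mm long along its y, 15 mm thick, lying beside the stop; origin on the table under its middle.
- pick_bin: Bystander: blue open bin 150 x 110 x 70 mm; origin at the centre of its underside.
- vial: Bystander: small amber jar, 36 mm across, 75 mm high; origin at the centre of its underside.
There are look-alikes about, which are no part of the job. What is shaped like the part that bears carton_mid but brown is not meant.

How it is judged:
On the way:
1. the sleeve is locked in the next hole, its button sprung out, before the carton is loaded (value of joint sleeve between 0.029 and 0.053 m and value of joint button below 0.0015 m), for 0.2 s.
At the end, for the whole second after the job is handed in: The sleeve is shortened by exactly one hole (slide 29 to 53 mm) and locked (button sprung out to within 1.5 mm); the tall carton stands upright (within 0.1 rad) and still on the base plate in the gap between end plate and end stop, its centre within 35 mm of the middle of the plate's width (all of step 1 and y of carton_mid in the frame of end_stop between -0.067 and -0.018 m and x of carton_mid in the frame of end_stop between -0.035 and 0.035 m and z of carton_mid in the frame of end_stop between 0.046 and 0.053 m and angle between carton_mid's own z axis and vertical below 0.1 rad and linear speed of carton below 0.02 m/s); the robot touches nothing.
It fails at once if the button is squeezed with more than 40 N (contact force between the fingers and button above 40 N).
It fails at once if the pin is forced against a hole or the wall with more than 40 N (contact force between button and bar above 40 N or contact force between button and hole_plate above 40 N).
It fails at once if a bystander is moved by more than 30 mm (distance of any of short_carton, flat_carton, label_roll, marker, pick_bin, vial from where it was at the start of the episode above 0.03 m).
It also fails if it takes over 64 s, if anything falls off the work surface, if the arm or the gripper's body presses on something with over 40 N, if the wrist force passes 120 N, or if a joint passes its speed limit or range.

## Working session

There is one attempt and no reset: what is moved stays moved. The work goes in short steps, Python scripts to look and compute and a tool call to move; the robot and the scene stay as the last step left them, time stands still between calls to the robot, and variables do not carry over. Pictures are saved under pics/ and viewed, and the job is handed in when it is done.

Besides the shell and the picture viewer there is one more tool, called after "Request:" in YAML: its name, and indented under it one key for each argument. move_arm: Moves the arm, as the interface text tells. Its arguments: {"type":"object","properties":{"series":{"type":"string"},"squeeze":{"type":"number"}},"required":["series"]}

```bash
mkdir -p pics; ls
python3 - <<'E'
from workcell import bot, viewer
import cv2, numpy as np
for n in ["scene","top","wrist"]:
    c=viewer.read_camera(n); cv2.imwrite(f"pics/a_{n}.png",c["pixels"][:,:,::-1])
    print(n,{k:np.round(v,4).tolist() for k,v in c.items() if k!="pixels"})
print(bot.read_state())
E
```

```text
pics
scene {'K': [[466.6785, 0.0, 313.8464], [0.0, 466.6785, 228.5315], [0.0, 0.0, 1.0]], 'world_to_cam': [[0.8252, 0.5646, -0.0135, -0.4366], [-0.3185, 0.4849, 0.8145, 0.1446], [0.4665, -0.6679, 0.5799, -1.3785], [0.0, 0.0, 0.0, 1.0]]}
top {'K': [[499.5012, 0.0, 316.4407], [0.0, 499.5012, 246.6812], [0.0, 0.0, 1.0]], 'world_to_cam': [[0.0216, -0.9996, 0.0153, -0.043], [0.9863, 0.0238, 0.1635, -0.5547], [-0.1638, 0.0116, 0.9864, -1.3037], [0.0, 0.0, 0.0, 1.0]]}
wrist {'K': [[390.6084, 0.0, 322.8822], [0.0, 390.6084, 244.0327], [0.0, 0.0, 1.0]], 'mount': [[1.0, -0.0007, -0.001, -0.0004], [-0.001, -0.9449, -0.3274, -0.0839], [-0.0007, 0.3274, -0.9449, -0.1201], [0.0, 0.0, 0.0, 1.0]]}
{'time': 0.15, 'q': array([-1.27489956e+00,  2.64608404e-01,  1.60506358e+00, -1.31811888e-05,
        1.27366565e+00, -3.69165453e-02]), 'joint_vel': array([ 0.00016875, -0.00170856, -0.00408369,  0.00027965, -0.00019683,
        0.00087106]), 'joint_torque': array([ 1.93225555e-04, -5.15903413e+01, -3.67961204e+01, -4.15964666e-05,
        7.99461646e-03, -9.04582265e-06]), 'tool_pos': array([ 0.22035748, -0.63747086,  0.25222713]), 'tcp_rot': array([-2.55785842e+00,  1.82217920e+00,  2.18357427e-03]), 'wrist_force': array([-0.25519881, -0.06517475,  0.06157726]), 'torque': array([ 0.00846411, -0.02702794, -0.01692267]), 'width': 1.0008028795477404}
```

View pics/a_scene.png

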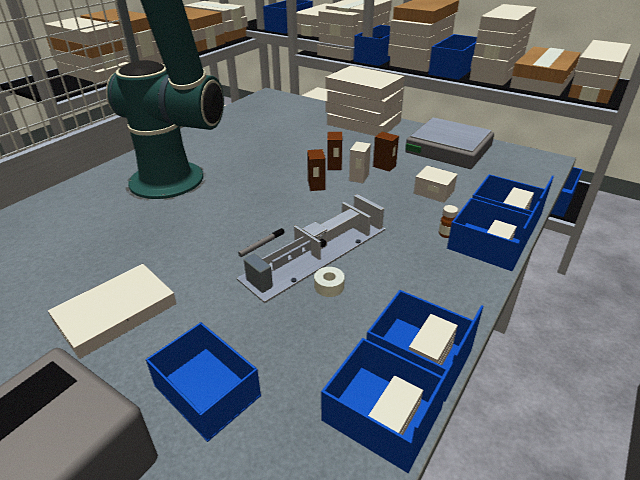

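View pics/a_top.png

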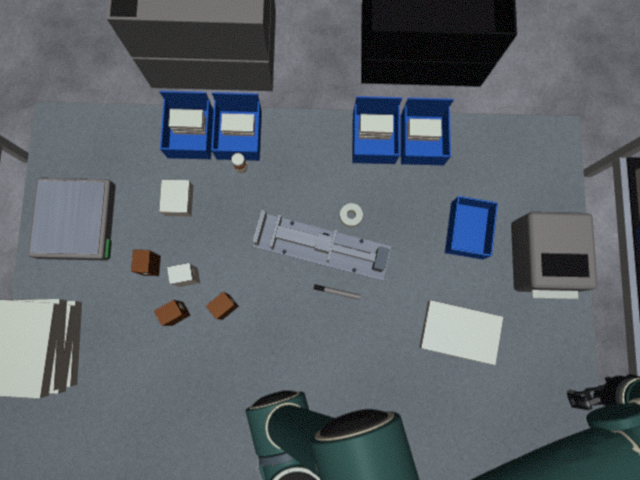

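View pics/a_wrist.png

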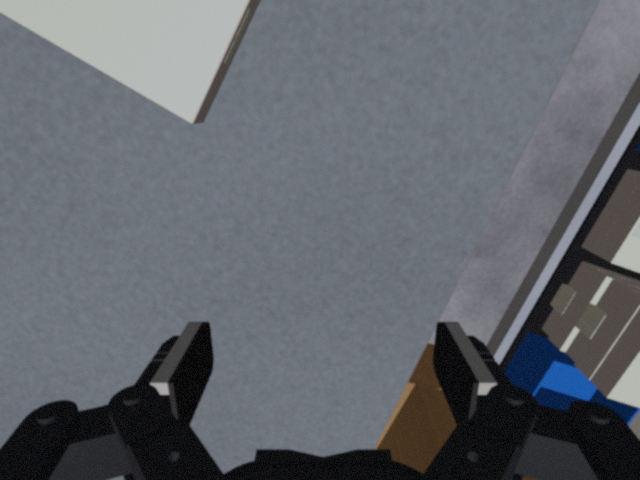

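The top view shows the stop around (255–390, 210–280), with the end stop at the left and the root block at the right. In the scene view the black button is at (322,243). The tall white carton is at top (180,273) and scene (360,160), standing, with three brown look-alikes next to it.

```bash
cat > h.py <<'E'
import numpy as np, cv2
from workcell import bot, viewer
from scipy.spatial.transform import Rotation as R
def ray(c,u,v,st=None):
    K=c["K"]; d=np.linalg.inv(K)@np.array([u,v,1.]); d=np.array([d[0],-d[1],-d[2]])
    if "mount" in c:
        T=np.eye(4);T[:3,:3]=R.from_rotvec(st["tcp_rot"]).as_matrix();T[:3,3]=st["tool_pos"]; M=T@c["mount"]
    else: M=np.linalg.inv(c["world_to_cam"])
    return M[:3,3],M[:3,:3]@d
def onz(c,u,v,z,st=None):
    o,d=ray(c,u,v,st); return o+d*(z-o[2])/d[2]
def proj(c,p,st=None):
    if "mount" in c:
        T=np.eye(4);T[:3,:3]=R.from_rotvec(st["tcp_rot"]).as_matrix();T[:3,3]=st["tool_pos"]; W=np.linalg.inv(T@c["mount"])
    else: W=c["world_to_cam"]
    q=W[:3,:3]@np.array(p)+W[:3,3]; x=c["K"]@np.array([q[0],-q[1],-q[2]]); return x[:2]/x[2]
E
python3 - <<'E'
from h import *
t=viewer.read_camera("top"); s=viewer.read_camera("scene")
def crop(c,x,y,w,h,k,n): cv2.imwrite(n,cv2.resize(c["pixels"][y:y+h,x:x+w,::-1],None,fx=k,fy=k,interpolation=cv2.INTER_CUBIC))
crop(t,240,195,160,100,5,"pics/b_top.png"); crop(s,230,185,160,120,5,"pics/b_sc.png"); crop(s,300,120,110,80,6,"pics/b_ct.png")
crop(t,120,240,120,90,6,"pics/b_tt.png")
E
```

```text
(no output)
```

View pics/b_top.png

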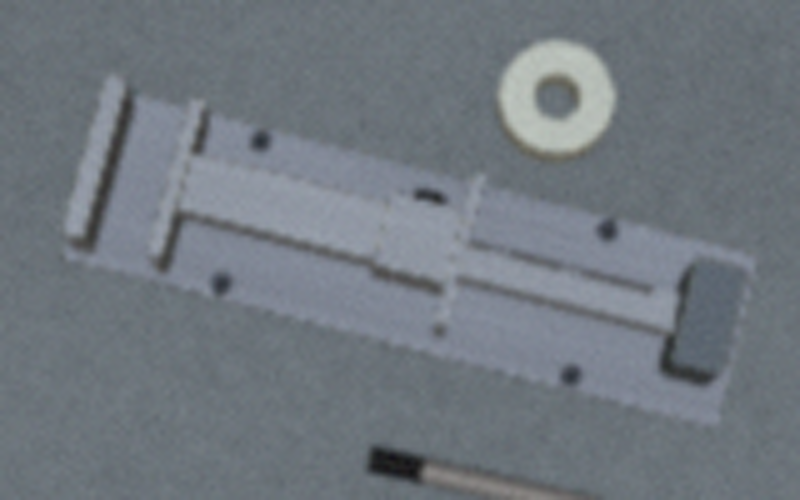

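View pics/b_sc.png

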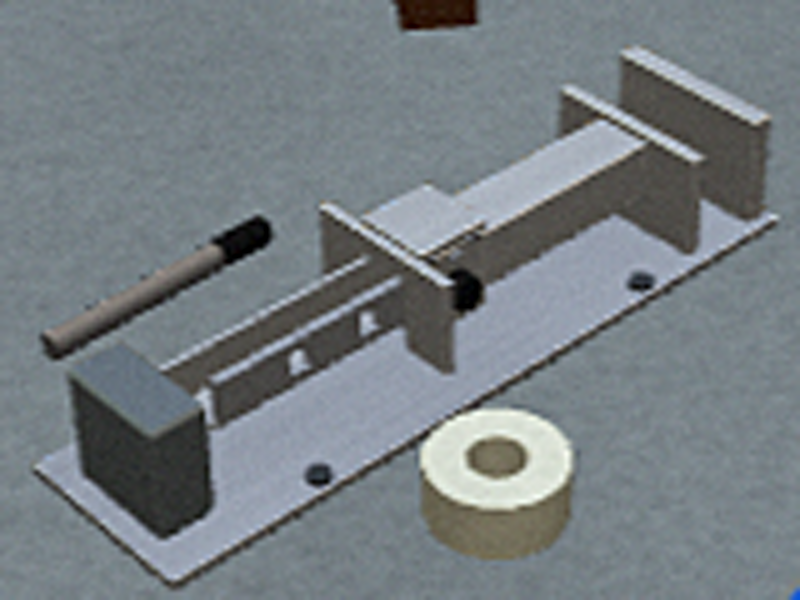

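View pics/b_ct.png

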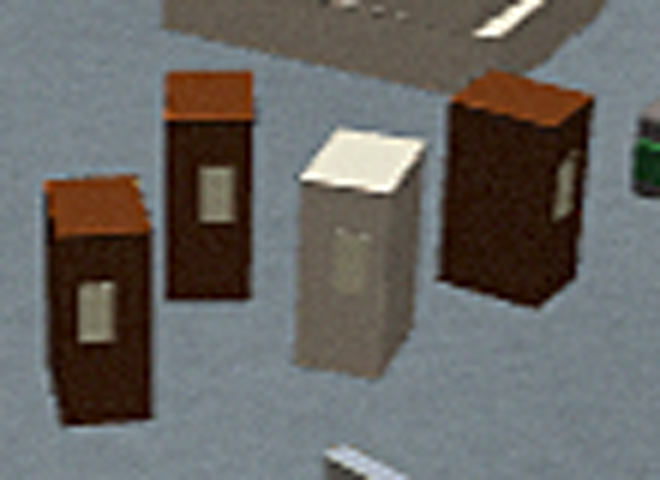

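View pics/b_tt.png

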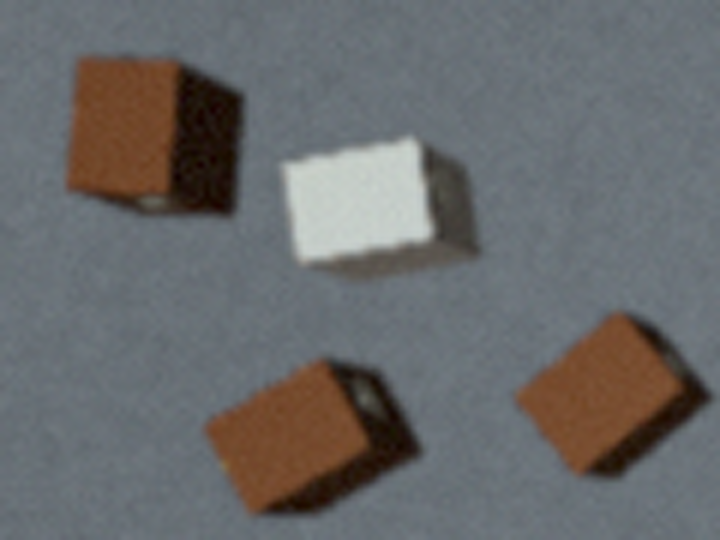

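The carton at top (180,273) is the only white one of the four tall cartons; the brown ones at top (145,262), (171,312) and (221,305) are look-alikes. The enlarged crops confirm this, so the white one is meant. Next I fit the bar pose from its corner points and measure the carton.

Run:
```python
from h import *
from scipy.optimize import least_squares
t=viewer.read_camera("top"); s=viewer.read_camera("scene")
T=[((108,75),(45,185,66)),((128,80),(45,173,66)),((65,237),(-45,185,66)),((83,245),(-45,173,66)),
((190,98),(45,138,64)),((205,103),(45,130,64)),((150,260),(-45,138,64)),((165,268),(-45,130,64)),
((478,175),(42,-20,70)),((487,177),(42,-26,70)),((438,325),(-42,-20,70)),((448,325),(-42,-26,70))]
S=[((622,48),(-45,173,66)),((638,45),(-45,185,66)),((768,120),(45,185,66)),((752,124),(45,173,66)),((562,88),(-45,130,64)),((572,85),(-45,138,64)),((703,158),(45,138,64)),((692,163),(45,130,64)),((320,205),(-42,-26,70)),((330,202),(-42,-20,70)),((455,283),(42,-20,70)),((447,288),(42,-26,70))]
obs=[(t,np.array(p)/5+[239.6,194.6],np.array(b)/1000) for p,b in T]
obs2=[(s,np.array(p)/5+[229.6,184.6],np.array(b)/1000) for p,b in S]
def W(x,b):
    c,sn=np.cos(x[2]),np.sin(x[2]); return np.array([x[0]+c*b[0]-sn*b[1],x[1]+sn*b[0]+c*b[1],b[2]])
for o in (obs,obs2,obs+obs2):
    f=lambda x:np.concatenate([proj(c,W(x,b))-p for c,p,b in o])
    r=least_squares(f,[0.6,0,0.2]); print(r.x,np.abs(r.fun).max(),np.sqrt((r.fun**2).mean()))
x=r.x
for n,b in dict(end=(0,.173,.006),collar=(0,0,.045),button=(.03,0,.045)).items(): print(n,W(x,b))
# carton top
im=t["pixels"].astype(int)[255:300,160:200]; m=(im.min(2)>175).astype(np.uint8)
cs,_=cv2.findContours(m,cv2.RETR_EXTERNAL,cv2.CHAIN_APPROX_NONE); c=max(cs,key=cv2.contourArea)
(cx,cy),_,_=cv2.minAreaRect(c); box=cv2.boxPoints(cv2.minAreaRect(c))+[160,255]
P=np.array([onz(t,u,v,.1) for u,v in box]);print(cx+160,cy+255,onz(t,cx+160,cy+255,.1)); print(P)
e=np.diff(np.vstack([P,P[:1]]),axis=0)[:,:2]; print(np.linalg.norm(e,axis=1),np.degrees(np.arctan2(e[:,1],e[:,0])))
# scene
K=[(303,180),(336,130),(427,143),(393,192)]
Q=np.array([onz(s,u/6+299.6,v/6+119.6,.1) for u,v in K]);print(Q,Q.mean(0))
e=np.diff(np.vstack([Q,Q[:1]]),axis=0)[:,:2]; print(np.linalg.norm(e,axis=1),np.degrees(np.arctan2(e[:,1],e[:,0])))
```

```text
[ 0.56328044 -0.0493002  -0.22408586] 0.9795690599424915 0.36692308270556095
[ 0.56430987 -0.04801292 -0.23523816] 1.061942057823046 0.5144835886004537
[ 0.56396962 -0.04856381 -0.22913485] 1.4981413813600284 0.5672344565800671
end [0.60326398 0.11991453 0.006     ]
collar [ 0.56396962 -0.04856381  0.045     ]
button [ 0.59318551 -0.05537786  0.045     ]
179.11599922180176 272.88800048828125 [0.47015347 0.32024163 0.1       ]
[[0.48471246 0.35266923 0.1       ]
 [0.49622454 0.29782768 0.1       ]
 [0.4556401  0.28791564 0.1       ]
 [0.44426589 0.34249782 0.1       ]]
[0.0560368  0.04177733 0.0557547  0.0417059 ] [ -78.1448613  -166.27519741  101.77122884   14.11589705]
[[0.45669136 0.28689366 0.1       ]
 [0.44223225 0.34204524 0.1       ]
 [0.48577031 0.35286699 0.1       ]
 [0.49780313 0.29854    0.1       ]] [0.47062426 0.32008647 0.1       ]
[0.05701546 0.04486283 0.0556436  0.04272956] [ 104.6906318    13.95848361  -77.5112447  -164.18337635]
```

```bash
cat >> h.py <<'E'
BAR=np.array([0.564,-0.0486,-0.227])
def B(b):
    c,s=np.cos(BAR[2]),np.sin(BAR[2]); return np.array([BAR[0]+c*b[0]-s*b[1],BAR[1]+s*b[0]+c*b[1],b[2]])
def Bi(w):
    c,s=np.cos(BAR[2]),np.sin(BAR[2]); d=np.array(w[:2])-BAR[:2]; return np.array([c*d[0]+s*d[1],-s*d[0]+c*d[1],w[2]])
def Rd(yaw): return np.array([[np.cos(yaw),np.sin(yaw),0],[np.sin(yaw),-np.cos(yaw),0],[0,0,-1.]])
def go(p,yaw,pos=None,rot=None):
    st=bot.read_state(); pos=st["tool_pos"] if pos is None else pos; rot=st["tcp_rot"] if rot is None else rot
    M=R.from_rotvec(rot).as_matrix()
    print("t",st["time"],"shift",np.round(M.T@(np.array(p)-pos)/.1,3),"turn",np.round(R.from_matrix(M.T@Rd(yaw)).as_rotvec()/np.radians(120),3),"w",st["width"],"F",st["wrist_force"].round(2), "bar",Bi(pos).round(4))
E
python3 - <<'E'
from h import *
t=viewer.read_camera("top")
print("roll",Bi(onz(t,351,214,.03)),"marker",Bi(onz(t,316,288,.01)),Bi(onz(t,360,296,.01)))
go(B([.001,-.005,.2]),BAR[2])
E
```

```text
roll [ 0.10294457 -0.05376901  0.03      ] marker [-0.11783325 -0.0101945   0.01      ] [-0.10928254 -0.13215695  0.01      ]
t 0.4 shift [-4.399 -5.154  0.532] turn [-0.     0.    -0.483] w 1.0017172988690983 F [0.22 0.24 0.26] bar [-0.2021 -0.6515  0.2531]
```

Request:
move_arm:
  series: "0 0 -0.06 -0.1 -0.12 0 1;0 0 -0.12 -0.25 -0.3 0 1;0 0 -0.18 -0.4 -0.48 0 1;0 0 -0.24 -0.55 -0.66 0 1;0 0 -0.3 -0.7 -0.84 0 1;0 0 -0.36 -0.8 -0.95 0 1;0 0 -0.42 -0.85 -1 0 1;0 0 -0.483 -0.85 -1 0 1"
  squeeze: 20

```text
time: 1.2
tool_pos: [0.2879, -0.5239, 0.2535]
tcp_rot: [-3.123, 0.344, -0.0]
wrist_force: [0.5, 0.2, 0.7]
width: 0.999
```

```bash
python3 -c "
from h import *
go(B([.001,-.005,.2]),BAR[2])"
```

```text
t 1.2 shift [ 1.668 -5.19   0.536] turn [-0.    -0.     0.003] w 0.99911480602248 F [0.45 0.23 0.69] bar [-0.1621 -0.5252  0.2535]
```

Request:
move_arm:
  series: "0 0 0 0.05 -0.15 0.01 1;0 0 0 0.1 -0.3 0.03 1;0 0 0 0.15 -0.45 0.05 1;0 0 0 0.2 -0.6 0.07 1;0 0 0 0.25 -0.75 0.08 1;0 0 0 0.29 -0.88 0.1 1;0 0 0 0.33 -1 0.1 1;0 0 0 0.33 -1 0.1 1"

```text
time: 2.0
tool_pos: [0.3428, -0.4334, 0.2433]
tcp_rot: [-3.121, 0.352, -0.0]
wrist_force: [0.7, -0.4, 0.5]
width: 1.0
```

Request:
move_arm:
  series: "0 0 0 0.05 -0.15 0.01 1;0 0 0 0.1 -0.3 0.03 1;0 0 0 0.15 -0.45 0.05 1;0 0 0 0.2 -0.6 0.07 1;0 0 0 0.25 -0.75 0.08 1;0 0 0 0.29 -0.88 0.1 1;0 0 0 0.33 -1 0.1 1;0 0 0 0.33 -1 0.1 1"

```text
time: 2.8
tool_pos: [0.3973, -0.3434, 0.2332]
tcp_rot: [-3.121, 0.352, 0.0]
wrist_force: [0.2, -0.7, -0.4]
width: 1.002
```

Request:
move_arm:
  series: "0 0 0 0.05 -0.15 0.01 1;0 0 0 0.1 -0.3 0.03 1;0 0 0 0.15 -0.45 0.05 1;0 0 0 0.2 -0.6 0.07 1;0 0 0 0.25 -0.75 0.08 1;0 0 0 0.29 -0.88 0.1 1;0 0 0 0.33 -1 0.1 1;0 0 0 0.33 -1 0.1 1"

```text
time: 3.6
tool_pos: [0.4518, -0.2534, 0.2232]
tcp_rot: [-3.121, 0.352, 0.0]
wrist_force: [-0.2, 0.5, 0.5]
width: 1.001
```

Request:
move_arm:
  series: "0 0 0 0.05 -0.15 0.01 1;0 0 0 0.1 -0.3 0.03 1;0 0 0 0.15 -0.45 0.05 1;0 0 0 0.2 -0.6 0.07 1;0 0 0 0.25 -0.75 0.08 1;0 0 0 0.29 -0.88 0.1 1;0 0 0 0.33 -1 0.1 1;0 0 0 0.33 -1 0.1 1"

```text
time: 4.4
tool_pos: [0.5064, -0.1637, 0.2133]
tcp_rot: [-3.122, 0.352, -0.0]
wrist_force: [-0.3, -0.5, -0.8]
width: 0.997
```

```bash
python3 -c "
from h import *
go(B([.001,-.005,.2]),BAR[2])
st=bot.read_state(); c=viewer.read_camera('wrist'); cv2.imwrite('pics/c.png',c['pixels'][:,:,::-1])
for b in [(42,-20,70),(-42,-20,70),(0,0,72),(28,0,45),(45,138,64),(-45,138,64),(45,173,66),(-45,173,66),(42,-26,70),(-42,-26,70)]: print(b,proj(c,B(np.array(b)/1000),st).round(1))
"
```

```text
t 4.4 shift [ 0.315 -1.2    0.133] turn [-0.    -0.     0.001] w 0.9968802587372061 F [-0.25 -0.47 -0.81] bar [-0.0302 -0.1251  0.2133]
(42, -20, 70) [440.8  73.7]
(-42, -20, 70) [305.3  73.2]
(0, 0, 72) [375.   36.8]
(28, 0, 45) [412.1  44. ]
(45, 138, 64) [ 475.5 -267.6]
(-45, 138, 64) [ 296.2 -268.5]
(45, 173, 66) [ 486.9 -374.3]
(-45, 173, 66) [ 294.5 -375.3]
(42, -26, 70) [439.8  84.2]
(-42, -26, 70) [305.4  83.7]
```

View pics/c.png

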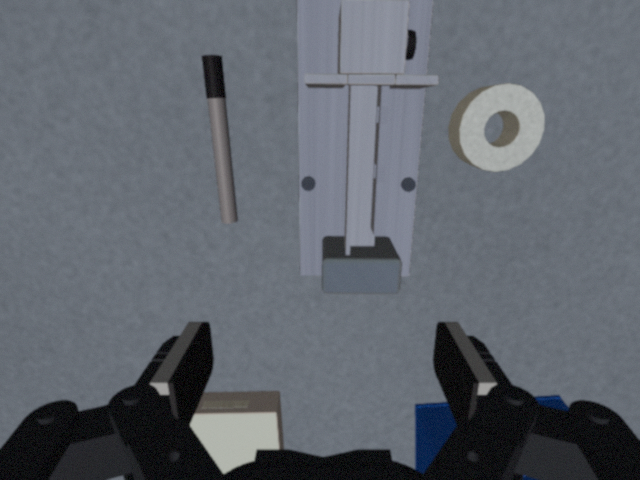

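The wrist view shows the flange at (305–438, 75–85) and the button at (411,44). The predictions match to about 1 px, a bar offset of roughly −1 mm in x. I'll go above the collar.

Request:
move_arm:
  series: "0 0 0 0.05 -0.15 0.05 1;0 0 0 0.1 -0.3 0.1 1;0 0 0 0.15 -0.45 0.2 1;0 0 0 0.2 -0.6 0.3 1;0 0 0 0.25 -0.75 0.4 1;0 0 0 0.29 -0.88 0.5 1;0 0 0 0.3 -1 0.5 1;0 0 0 0.3 -1 0.5 1"

```text
time: 5.25
tool_pos: [0.5576, -0.0725, 0.1627]
tcp_rot: [-3.121, 0.352, 0.002]
wrist_force: [-0.2, 0.4, 0.2]
width: 0.996
```

```bash
python3 -c "
from h import *
go(B([.001,-.005,.046]),BAR[2])
st=bot.read_state(); c=viewer.read_camera('wrist'); cv2.imwrite('pics/d.png',c['pixels'][:,:,::-1])
for b in [(42,-20,70),(-42,-20,70),(20,20,72),(-20,20,72),(20,-20,72),(28,0,45),(45,138,64),(-45,138,64),(45,173,66),(-45,173,66),(42,-26,70),(-42,-26,70)]: print(b,proj(c,B(np.array(b)/1000),st).round(1))
"
```

```text
t 5.25 shift [ 0.021 -0.197  1.167] turn [-0.     0.001  0.001] w 0.9961608578887932 F [-0.2   0.41  0.25] bar [-0.0009 -0.0247  0.1627]
(42, -20, 70) [397.9 254. ]
(-42, -20, 70) [253.4 253.5]
(20, 20, 72) [362.9 186.2]
(-20, 20, 72) [289.3 185.9]
(20, -20, 72) [360.3 255.1]
(28, 0, 45) [370.4 209.9]
(45, 138, 64) [424.6 -69.8]
(-45, 138, 64) [230.4 -70.5]
(45, 173, 66) [ 433.  -170.3]
(-45, 173, 66) [ 223.3 -171.1]
(42, -26, 70) [397.2 263.6]
(-42, -26, 70) [254.  263.1]
```

View pics/d.png

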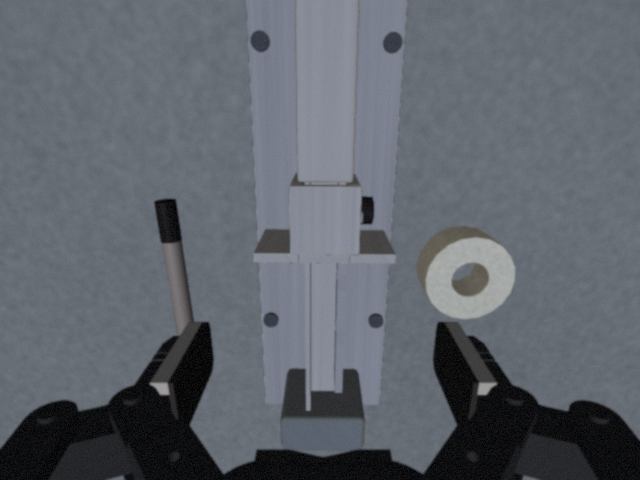

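The wrist view shows the flange at (254–395, 253–263), collar at (290–360), and button at (368,210). These match the fit to within 1 mm. Descending.

Request:
move_arm:
  series: "0 0 0 0.01 -0.1 0 1;0 0 0 0.01 -0.21 0.05 1;0 0 0 0.01 -0.21 0.2 0.8;0 0 0 0.01 -0.21 0.4 0.8;0 0 0 0.01 -0.21 0.6 0.8;0 0 0 0.01 -0.21 0.75 0.8;0 0 0 0.01 -0.21 0.8 0.8;0 0 0 0.01 -0.21 0.8 0.8"

```text
time: 6.1
tool_pos: [0.5621, -0.0538, 0.0819]
tcp_rot: [-3.121, 0.355, 0.004]
wrist_force: [0.4, 0.9, 0.5]
width: 0.902
```

```bash
python3 -c "
from h import *
go(B([.000,-.005,.046]),BAR[2])
c=viewer.read_camera('wrist'); cv2.imwrite('pics/e.png',c['pixels'][:,:,::-1])
"
```

```text
t 6.1 shift [ 0.008 -0.005  0.359] turn [0.    0.001 0.   ] w 0.9015612696887714 F [0.4  0.94 0.46] bar [-0.0007 -0.0055  0.0819]
```

View pics/e.png

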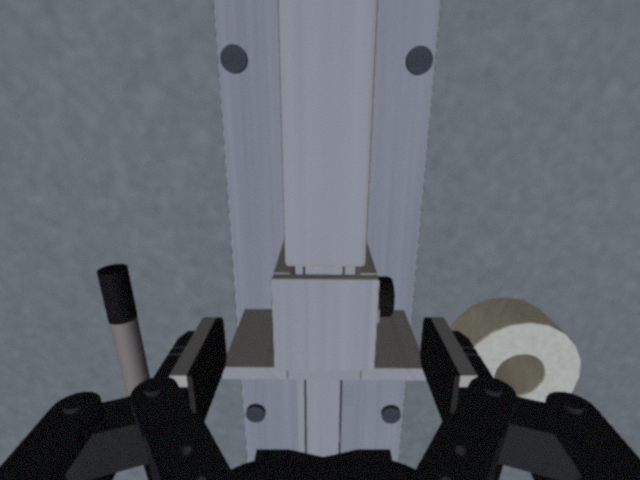

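The pads straddle the collar symmetrically: collar at 274–378, with the pads centred on 323. Going down and closing gently.

Request:
move_arm:
  series: "0 0 0 0.01 0 0.1 0.8;0 0 0 0.01 0 0.25 0.8;0 0 0 0.01 0 0.36 0.6;0 0 0 0.01 0 0.36 0.4;0 0 0 0.01 0 0.36 0.3;0 0 0 0.01 0 0.36 0.2;0 0 0 0.01 0 0.36 0.1;0 0 0 0.01 0 0.36 0.05"
  squeeze: 20

```text
time: 6.95
tool_pos: [0.5651, -0.0543, 0.049]
tcp_rot: [3.121, -0.355, 0.003]
wrist_force: [0.5, -1.0, 5.7]
width: 0.531
```

```bash
python3 -c "
from h import *
go(B([.000,-.005,.046]),BAR[2])
c=viewer.read_camera('wrist'); cv2.imwrite('pics/f.png',c['pixels'][:,:,::-1])
"
```

```text
t 6.95 shift [-0.024 -0.003  0.03 ] turn [-0.    -0.001  0.   ] w 0.530734038013209 F [ 0.48 -0.96  5.73] bar [ 0.0024 -0.0053  0.049 ]
```

View pics/f.png

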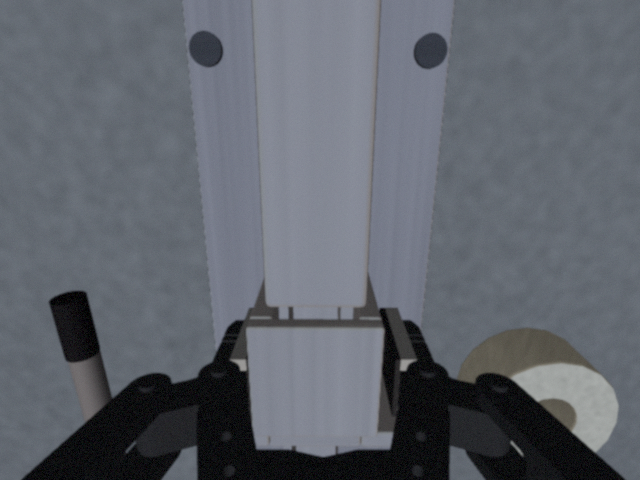

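Request:
move_arm:
  series: "0 0 0 0 0 0 -0.1;0 0 0 0 0 0 -0.2;0 0 0 0 0 0 -0.3;0 0 0 0 0 0 -0.3;0 0 0 0 0.03 0 -0.3;0 0 0 0 0.06 0 -0.3;0 0 0 0 0.08 0 -0.3;0 0 0 0 0.08 0 -0.3"

```text
time: 7.8
tool_pos: [0.5617, -0.0614, 0.0494]
tcp_rot: [-3.12, 0.356, 0.002]
wrist_force: [-5.9, 2.9, 12.2]
width: 0.486
```

```bash
python3 -c "
from h import *
go(B([.000,-.005,.046]),BAR[2])
c=viewer.read_camera('wrist'); cv2.imwrite('pics/g.png',c['pixels'][:,:,::-1])
"
```

```text
t 7.8 shift [-0.007 -0.08   0.034] turn [-0.     0.001 -0.   ] w 0.48598493442444307 F [-5.91  2.89 12.17] bar [ 0.0007 -0.013   0.0494]
```

View pics/g.png

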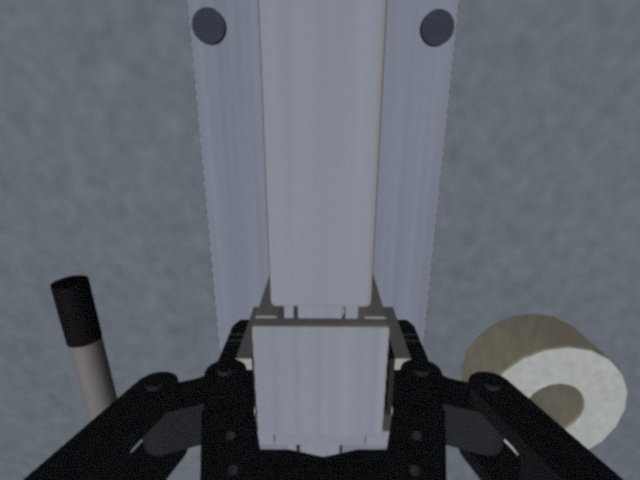

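The button is fully pressed (opening about 41 mm) and the collar moved with the gripper with only about 2 N along the slide. I'll slide on to about 24 mm.

Request:
move_arm:
  series: "0 0 0 0 0.02 0 -0.3;0 0 0 0 0.04 0 -0.3;0 0 0 0 0.07 0 -0.3;0 0 0 0 0.1 0 -0.3;0 0 0 0 0.13 0 -0.3;0 0 0 0 0.15 0 -0.3;0 0 0 0 0.16 0 -0.3;0 0 0 0 0.16 0 -0.3"

```text
time: 8.65
tool_pos: [0.558, -0.0768, 0.0494]
tcp_rot: [-3.12, 0.356, 0.002]
wrist_force: [-5.1, 2.8, 13.1]
width: 0.486
```

```bash
python3 -c "
from h import *
go(B([.000,-.005,.046]),BAR[2])
c=viewer.read_camera('wrist'); cv2.imwrite('pics/i.png',c['pixels'][:,:,::-1])
"
```

```text
t 8.65 shift [-0.005 -0.239  0.034] turn [-0.     0.001 -0.   ] w 0.4857346235071827 F [-5.07  2.82 13.09] bar [ 0.0005 -0.0289  0.0494]
```

View pics/i.png

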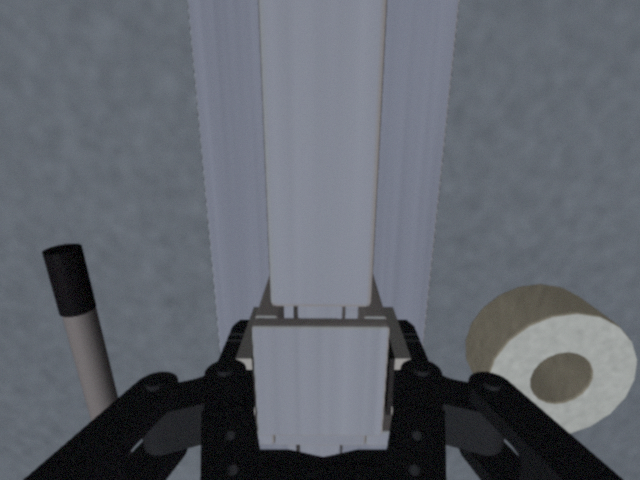

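Request:
move_arm:
  series: "0 0 0 0 0 0 0.1;0 0 0 0 0 0 0.3;0 0 0 0.03 0 0 0.46;0 0 0 0.03 0 0 0.46;0 0 0 0.03 0.01 0 0.46;0 0 0 0.03 0.02 0 0.46;0 0 0 0.03 0.03 0 0.46;0 0 0 0.03 0.03 0 0.46"

```text
time: 9.5
tool_pos: [0.5607, -0.0806, 0.0471]
tcp_rot: [-3.12, 0.356, 0.001]
wrist_force: [0.2, 3.6, -0.8]
width: 0.733
```

```bash
python3 -c "
from h import *
go(B([.000,-.005,.046]),BAR[2])
c=viewer.read_camera('wrist'); cv2.imwrite('pics/j.png',c['pixels'][:,:,::-1])
"
```

```text
t 9.5 shift [-0.04  -0.269  0.011] turn [-0.  0. -0.] w 0.7330859976779812 F [ 0.21  3.62 -0.78] bar [ 0.004  -0.0319  0.0471]
```

View pics/j.png

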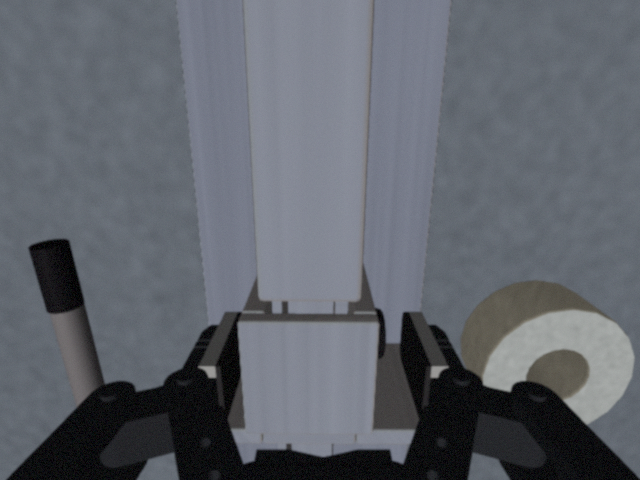

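The fingers are clear of the button and touching the flange (about 3.6 N). I'll push on in small steps.

Request:
move_arm:
  series: "0 0 0 0 0.005 0 0.46;0 0 0 0 0.01 0 0.46;0 0 0 0 0.015 0 0.46;0 0 0 0 0.02 0 0.46;0 0 0 0 0.025 0 0.46;0 0 0 0 0.03 0 0.46;0 0 0 0 0.035 0 0.46;0 0 0 0 0.04 0 0.46"

```text
time: 10.35
tool_pos: [0.5601, -0.0837, 0.0473]
tcp_rot: [-3.119, 0.356, -0.0]
wrist_force: [0.6, 7.6, -0.3]
width: 0.732
```

```bash
python3 -c "
from h import *
go(B([.000,-.005,.046]),BAR[2])"
```

```text
t 10.35 shift [-0.041 -0.301  0.013] turn [-0.001  0.    -0.   ] w 0.7317163040379969 F [ 0.59  7.64 -0.27] bar [ 0.0041 -0.0351  0.0473]
```

Request:
move_arm:
  series: "0 0 0 0 0.005 0 0.46;0 0 0 0 0.01 0 0.46;0 0 0 0 0.015 0 0.46;0 0 0 0 0.02 0 0.46;0 0 0 0 0.025 0 0.46;0 0 0 0 0.03 0 0.46;0 0 0 0 0.03 0 0.46;0 0 0 0 0.03 0 0.46"

```text
time: 11.15
tool_pos: [0.5594, -0.0868, 0.0473]
tcp_rot: [-3.12, 0.356, 0.0]
wrist_force: [0.2, 6.4, 0.5]
width: 0.734
```

Request:
move_arm:
  series: "0 0 0 0 0.005 0 0.46;0 0 0 0 0.01 0 0.46;0 0 0 0 0.015 0 0.46;0 0 0 0 0.02 0 0.46;0 0 0 0 0.025 0 0.46;0 0 0 0 0.025 0 0.46;0 0 0 0 0.025 0 0.46;0 0 0 0 0.025 0 0.46"

```text
time: 11.95
tool_pos: [0.5588, -0.0892, 0.0472]
tcp_rot: [-3.119, 0.356, 0.0]
wrist_force: [0.9, 7.7, 0.0]
width: 0.729
```

Request:
move_arm:
  series: "0 0 0 0 0.005 0 0.46;0 0 0 0 0.01 0 0.46;0 0 0 0 0.015 0 0.46;0 0 0 0 0.02 0 0.46;0 0 0 0 0.025 0 0.46;0 0 0 0 0.025 0 0.46;0 0 0 0 0.025 0 0.46;0 0 0 0 0.025 0 0.46"

```text
time: 12.75
tool_pos: [0.5582, -0.0916, 0.0473]
tcp_rot: [-3.119, 0.356, 0.0]
wrist_force: [1.3, 7.5, -0.2]
width: 0.734
```

```bash
python3 -c "
from h import *
go(B([.000,-.005,.046]),BAR[2])
c=viewer.read_camera('wrist'); cv2.imwrite('pics/k.png',c['pixels'][:,:,::-1])
"
```

```text
t 12.75 shift [-0.041 -0.382  0.013] turn [-0.001  0.    -0.   ] w 0.7336551304352147 F [ 1.26  7.45 -0.25] bar [ 0.0041 -0.0432  0.0473]
```

View pics/k.png

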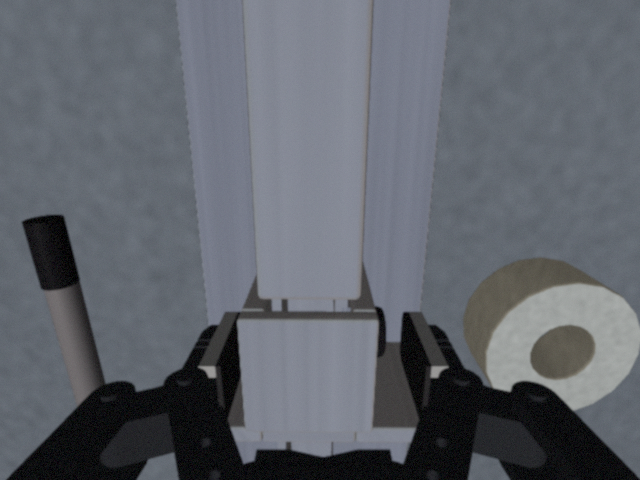

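The collar still moves with the fingers (edge at row 313) and the button is not yet out. Continuing.

Request:
move_arm:
  series: "0 0 0 0 0.005 0 0.46;0 0 0 0 0.01 0 0.46;0 0 0 0 0.015 0 0.46;0 0 0 0 0.02 0 0.46;0 0 0 0 0.025 0 0.46;0 0 0 0 0.025 0 0.46;0 0 0 0 0.025 0 0.46;0 0 0 0 0.025 0 0.46"

```text
time: 13.6
tool_pos: [0.5577, -0.0941, 0.0473]
tcp_rot: [-3.119, 0.356, 0.0]
wrist_force: [1.1, 7.5, 0.3]
width: 0.73
```

Request:
move_arm:
  series: "0 0 0 0 0.005 0 0.46;0 0 0 0 0.01 0 0.46;0 0 0 0 0.015 0 0.46;0 0 0 0 0.02 0 0.46;0 0 0 0 0.025 0 0.46;0 0 0 0 0.025 0 0.46;0 0 0 0 0.025 0 0.46;0 0 0 0 0.025 0 0.46"

```text
time: 14.4
tool_pos: [0.5571, -0.0965, 0.0472]
tcp_rot: [-3.12, 0.356, 0.0]
wrist_force: [-0.0, 6.3, 0.0]
width: 0.731
```

Request:
move_arm:
  series: "0 0 0 0 0.005 0 0.46;0 0 0 0 0.01 0 0.46;0 0 0 0 0.015 0 0.46;0 0 0 0 0.02 0 0.46;0 0 0 0 0.025 0 0.46;0 0 0 0 0.025 0 0.46;0 0 0 0 0.025 0 0.46;0 0 0 0 0.025 0 0.46"

```text
time: 15.2
tool_pos: [0.5563, -0.0999, 0.0473]
tcp_rot: [3.121, -0.354, -0.001]
wrist_force: [-1.0, 1.9, 1.0]
width: 0.731
```

```bash
python3 -c "
from h import *
go(B([.000,-.005,.046]),BAR[2])
c=viewer.read_camera('wrist'); cv2.imwrite('pics/l.png',c['pixels'][:,:,::-1])
"
```

```text
t 15.2 shift [-0.04  -0.467  0.013] turn [0.    0.    0.001] w 0.7305985797862715 F [-0.99  1.86  1.04] bar [ 0.0041 -0.0517  0.0473]
```

View pics/l.png

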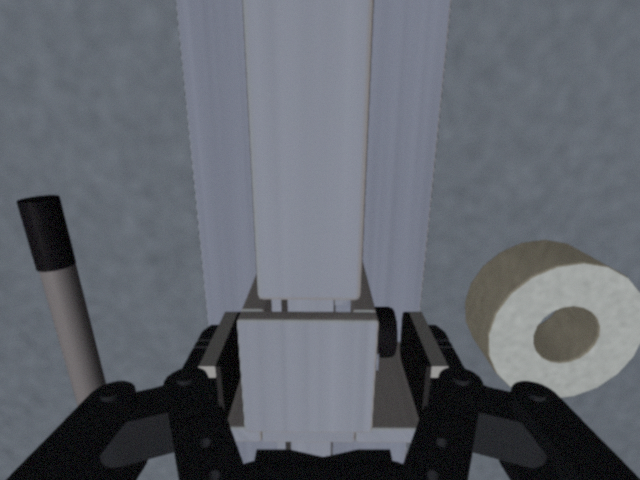

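The force dropped to about 2 N and the button now stands out (378–397, before 378–386), so the pin has sprung into the next hole at about 43 mm slide. I'll back off, go up, and check.

Request:
move_arm:
  series: "0 0 0 0 -0.02 0 0.46;0 0 0 0.01 -0.03 0 0.6;0 0 0 0.01 -0.03 -0.15 0.6;0 0 0 0.01 -0.03 -0.4 0.6;0 0 0 0.01 -0.03 -0.6 0.6;0 0 0 0.01 -0.03 -0.8 0.6;0 0 0 0.01 -0.03 -1 0.6;0 0 0 0.01 -0.03 -1 0.6"

```text
time: 16.05
tool_pos: [0.561, -0.0982, 0.1519]
tcp_rot: [3.12, -0.355, 0.013]
wrist_force: [0.8, 0.6, 0.7]
width: 0.796
```

Run:
```python
from h import *
go(B([.000,-.005,.046]),BAR[2])
st=bot.read_state(); c=viewer.read_camera('wrist'); cv2.imwrite('pics/m.png',c['pixels'][:,:,::-1])
s=viewer.read_camera('scene'); cv2.imwrite('pics/m_s.png',cv2.resize(s["pixels"][185:305,230:390,::-1],None,fx=5,fy=5,interpolation=cv2.INTER_CUBIC))
for sl in (40,43,46): print(sl,[proj(c,B(np.array(b)/1000),st).round(1).tolist() for b in [(20,20-sl,72),(20,-20-sl,72),(-42,-26-sl,70)]])
# carton frame of brown corners
ya=np.radians(13.5); C=np.array([.4704,.3202])
t=viewer.read_camera('top')
for n,q in dict(b1=[(80,58),(180,62),(165,195),(70,188)],b2=[(205,430),(325,360),(372,440),(255,515)],b3=[(515,398),(622,312),(685,385),(580,475)]).items():
    for u,v in q:
        d=onz(t,u/6+119.6,v/6+239.6,.1)[:2]-C; print(n,np.round([np.cos(ya)*d[0]+np.sin(ya)*d[1],-np.sin(ya)*d[0]+np.cos(ya)*d[1]],3))
```

```text
t 16.05 shift [-0.091 -0.44   1.059] turn [ 0.    -0.004  0.   ] w 0.7957913486746017 F [0.77 0.63 0.72] bar [ 0.0083 -0.049   0.1519]
40 [[344.9, 219.1], [343.5, 287.6], [234.9, 295.8]]
43 [[344.8, 224.5], [343.4, 292.4], [235.3, 300.5]]
46 [[344.7, 229.9], [343.3, 297.2], [235.6, 305.2]]
b1 [0.085 0.106]
b1 [0.074 0.064]
b1 [0.019 0.079]
b1 [0.03  0.118]
b2 [-0.083  0.079]
b2 [-0.065  0.025]
b2 [-0.102  0.011]
b2 [-0.122  0.064]
b3 [-0.097 -0.051]
b3 [-0.071 -0.101]
b3 [-0.107 -0.122]
b3 [-0.135 -0.072]
```

View pics/m.png

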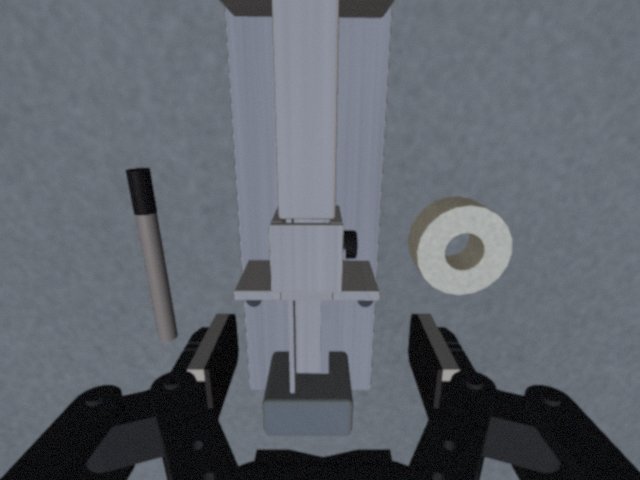

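View pics/m_s.png

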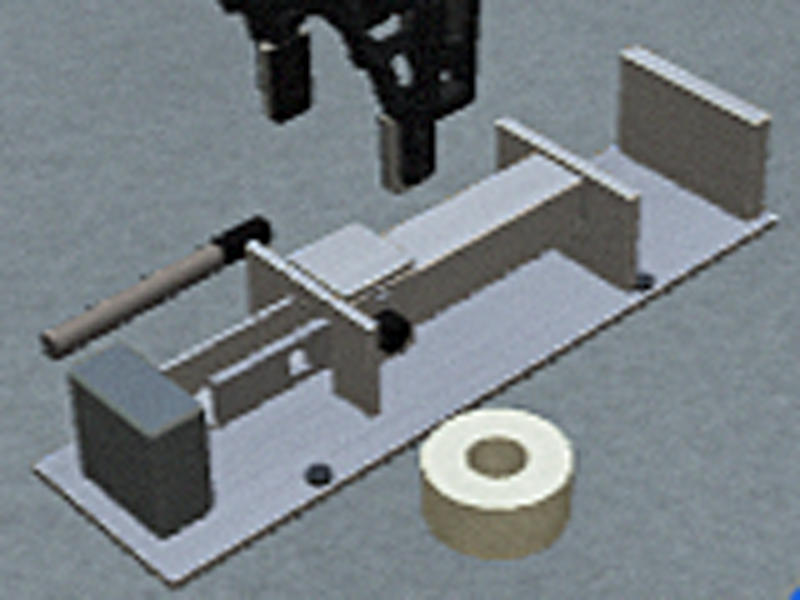

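The sleeve is at about 42–43 mm, the button is out, and one free hole shows in front of the collar in the scene view, at (295,360) in the crop. The gap is about 77 mm. The brown cartons are clear of the finger paths (nearest corner at −65, +25 mm in the carton frame). Going to the white carton.

```bash
python3 -c "
from h import *
go([.4704,.3202,.2],np.radians(13.5))"
```

```text
t 16.2 shift [-1.79  -3.873 -0.53 ] turn [ 0.     0.    -0.221] w 0.7992971214413833 F [ 0.87  0.32 -0.07] bar [ 0.005  -0.049   0.1471]
```

Request:
move_arm:
  series: "0 0 0 -0.05 -0.1 -0.15 0.65;0 0 0 -0.12 -0.25 -0.3 0.65;0 0 0 -0.19 -0.4 -0.45 0.65;0 0 0 -0.26 -0.55 -0.53 0.65;0 0 0 -0.33 -0.7 -0.53 0.65;0 0 0 -0.4 -0.85 -0.53 0.65;0 0 0 -0.45 -0.97 -0.53 0.65;0 0 0 -0.45 -0.97 -0.53 0.65"

```text
time: 17.0
tool_pos: [0.5351, 0.0092, 0.1995]
tcp_rot: [-3.122, 0.351, 0.003]
wrist_force: [0.5, -0.3, 0.2]
width: 0.826
```

Request:
move_arm:
  series: "0 0 0 -0.06 -0.13 0 0.65;0 0 0 -0.13 -0.28 0 0.65;0 0 0 -0.2 -0.42 0 0.65;0 0 0 -0.26 -0.55 0 0.65;0 0 0 -0.33 -0.7 0 0.65;0 0 0 -0.4 -0.85 0 0.65;0 0 0 -0.45 -0.97 0 0.65;0 0 0 -0.45 -0.97 0 0.65"

```text
time: 17.8
tool_pos: [0.5137, 0.1134, 0.2002]
tcp_rot: [-3.122, 0.352, 0.0]
wrist_force: [0.4, 0.3, 0.6]
width: 0.825
```

Request:
move_arm:
  series: "0 0 -0.04 -0.06 -0.13 0 0.65;0 0 -0.08 -0.13 -0.28 0 0.65;0 0 -0.12 -0.2 -0.42 0 0.65;0 0 -0.16 -0.26 -0.55 0 0.65;0 0 -0.2 -0.33 -0.7 0 0.65;0 0 -0.221 -0.4 -0.85 0 0.65;0 0 -0.221 -0.45 -0.97 0 0.65;0 0 -0.221 -0.45 -0.97 0 0.65"

```text
time: 18.6
tool_pos: [0.4919, 0.2174, 0.2003]
tcp_rot: [-3.12, -0.371, -0.0]
wrist_force: [0.1, -0.7, -0.4]
width: 0.826
```

```bash
cat > p.py <<'E'
from h import *
st=bot.read_state(); c=viewer.read_camera('wrist'); cv2.imwrite('pics/n.png',c['pixels'][:,:,::-1])
ya=np.radians(13.5)
go([.4704,.3202,.2],ya)
for b in [(-.022,-.029),(.022,-.029),(.022,.029),(-.022,.029)]:
    print(b,proj(c,[.4704+np.cos(ya)*b[0]-np.sin(ya)*b[1],.3202+np.sin(ya)*b[0]+np.cos(ya)*b[1],.1],st).round(1))
E
python3 p.py
```

```text
t 18.65 shift [ 0.033 -1.057  0.002] turn [0.    0.    0.001] w 0.8205932558345063 F [-0.51 -0.06 -0.66] bar [-0.1299  0.2423  0.2002]
(-0.022, -0.029) [289.2 125.7]
(0.022, -0.029) [370.6 125.9]
(0.022, 0.029) [375.6   2.7]
(-0.022, 0.029) [286.1   2.5]
```

View pics/n.png

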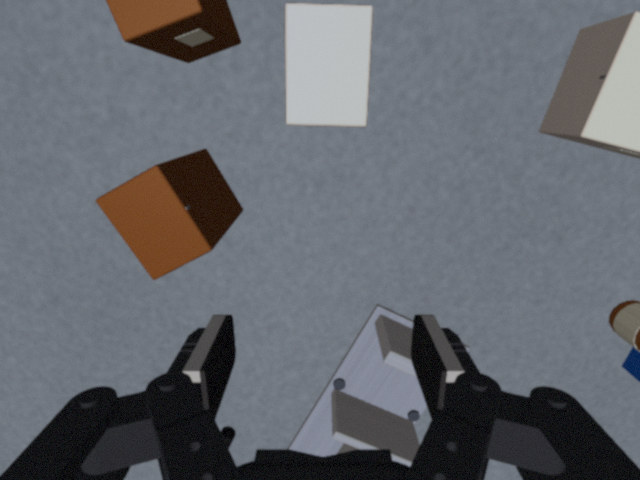

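The wrist view shows the white carton's top at (286–372, 4–126), within 1.5 mm of the prediction. Brown cartons are at (170,210) and (190,25), clear of the fingers.

Request:
move_arm:
  series: "0 0 0 0 -0.15 0 0.65;0 0 0 0.01 -0.3 0 0.65;0 0 0 0.01 -0.45 0 0.65;0 0 0 0.02 -0.6 0 0.65;0 0 0 0.02 -0.75 0 0.65;0 0 0 0.02 -0.9 0 0.65;0 0 0 0.02 -1 0 0.65;0 0 0 0.02 -1 0 0.65"

```text
time: 19.45
tool_pos: [0.47, 0.3157, 0.2002]
tcp_rot: [-3.119, -0.374, 0.0]
wrist_force: [0.8, -0.3, -0.2]
width: 0.827
```

```bash
sed -i 's#pics/n#pics/o#' p.py; python3 p.py
```

```text
t 19.5 shift [ 0.015 -0.051  0.002] turn [0.    0.    0.001] w 0.8256660502212588 F [ 0.52 -0.35 -0.13] bar [-0.1732  0.333   0.2002]
(-0.022, -0.029) [290.7 293.9]
(0.022, -0.029) [361.2 294.1]
(0.022, 0.029) [364.8 203.2]
(-0.022, 0.029) [288.4 203. ]
```

View pics/o.png

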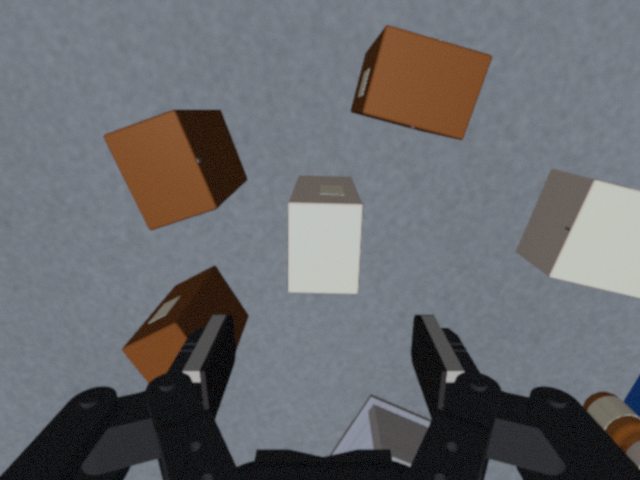

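The carton at (288–360, 203–293) is centred between the pads (323). Going down.

Request:
move_arm:
  series: "0 0 0 0 -0.05 0.1 0.65;0 0 0 0 -0.05 0.25 0.65;0 0 0 0 -0.05 0.4 0.65;0 0 0 0 -0.05 0.55 0.65;0 0 0 0 -0.05 0.7 0.65;0 0 0 0 -0.05 0.85 0.65;0 0 0 0 -0.05 0.95 0.65;0 0 0 0 -0.05 1 0.65"

```text
time: 20.3
tool_pos: [0.4686, 0.3186, 0.0985]
tcp_rot: [3.119, 0.37, -0.003]
wrist_force: [-0.5, -0.3, 0.7]
width: 0.82
```

Request:
move_arm:
  series: "0 0 0 0 0 0.1 0.65;0 0 0 0 0 0.2 0.65;0 0 0 0 0 0.2 0.4;0 0 0 0 0 0.2 0.2;0 0 0 0 0 0.2 0;0 0 0 0 0 0.2 -0.2;0 0 0 0 0 0.2 -0.2;0 0 0 0 0 0.2 -0.2"
  squeeze: 30

```text
time: 21.1
tool_pos: [0.4696, 0.3193, 0.0807]
tcp_rot: [-3.119, -0.371, -0.001]
wrist_force: [0.8, 0.5, 0.2]
width: 0.512
```

```bash
sed -i 's#pics/o#pics/q#' p.py; python3 p.py
```

```text
t 21.15 shift [ 0.011 -0.007 -1.192] turn [-0. -0.  0.] w 0.5144676726243239 F [0.45 0.1  1.23] bar [-0.1748  0.3372  0.0808]
(-0.022, -0.029) [262.4 461.8]
(0.022, -0.029) [392.3 461.9]
(0.022, 0.029) [404.4 309.6]
(-0.022, 0.029) [252.6 309.4]
```

View pics/q.png

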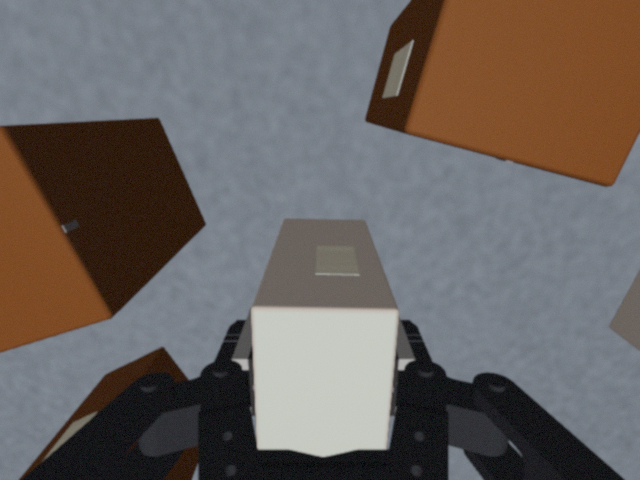

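The carton is gripped squarely (opening about 43.7 mm, top at 250–396). Lifting.

Request:
move_arm:
  series: "0 0 0 0 0 -0.05 -0.2;0 0 0 0 0 -0.15 -0.2;0 0 0 0 0 -0.3 -0.2;0 0 0 0 0 -0.45 -0.2;0 0 0 0 0 -0.6 -0.2;0 0 0 0 0 -0.75 -0.2;0 0 0 0 0 -0.9 -0.2;0 0 0 0 0 -1 -0.2"

```text
time: 21.95
tool_pos: [0.4699, 0.3195, 0.1826]
tcp_rot: [-3.119, -0.371, -0.003]
wrist_force: [1.1, 0.5, -1.8]
width: 0.514
```

```bash
python3 -c "
from h import *
go(B([0,.134,.2]),BAR[2])"
```

```text
t 21.95 shift [ 0.652  2.6   -0.175] turn [-0.001 -0.001  0.221] w 0.5143241972502357 F [ 1.05  0.55 -1.84] bar [-0.1745  0.3375  0.1826]
```

Request:
move_arm:
  series: "0 0 0.03 0.05 0.05 -0.17 -0.2;0 0 0.06 0.1 0.2 -0.17 -0.2;0 0 0.1 0.15 0.35 -0.17 -0.2;0 0 0.14 0.2 0.5 -0.17 -0.2;0 0 0.18 0.23 0.65 -0.17 -0.2;0 0 0.22 0.25 0.8 -0.17 -0.2;0 0 0.221 0.25 0.95 -0.17 -0.2;0 0 0.221 0.25 0.95 -0.17 -0.2"

```text
time: 22.75
tool_pos: [0.5161, 0.2309, 0.1974]
tcp_rot: [3.121, -0.354, -0.0]
wrist_force: [-0.4, 0.7, -1.5]
width: 0.516
```

```bash
python3 -c "
from h import *
go(B([0,.134,.2]),BAR[2])"
```

```text
t 22.75 shift [ 1.095  1.276 -0.025] turn [0. 0. 0.] w 0.5164842743391027 F [-0.36  0.74 -1.53] bar [-0.1096  0.2615  0.1974]
```

Request:
move_arm:
  series: "0 0 0 0.13 0.13 -0.02 -0.2;0 0 0 0.26 0.26 -0.02 -0.2;0 0 0 0.4 0.4 -0.02 -0.2;0 0 0 0.55 0.55 -0.02 -0.2;0 0 0 0.7 0.7 -0.02 -0.2;0 0 0 0.85 0.85 -0.02 -0.2;0 0 0 0.95 0.95 -0.02 -0.2;0 0 0 1 1 -0.02 -0.2"

```text
time: 23.55
tool_pos: [0.5913, 0.112, 0.1993]
tcp_rot: [-3.121, 0.355, 0.0]
wrist_force: [-0.4, 0.3, -1.7]
width: 0.512
```

Run:
```python
from h import *
go(B([0,.134,.2]),BAR[2])
st=bot.read_state(); c=viewer.read_camera('wrist'); cv2.imwrite('pics/r.png',c['pixels'][:,:,::-1])
s=viewer.read_camera('scene'); cv2.imwrite('pics/r_s.png',cv2.resize(s["pixels"][125:285,250:410,::-1],None,fx=3.5,fy=3.5,interpolation=cv2.INTER_CUBIC))
for b in [(45,173,66),(-45,173,66),(45,185,66),(-45,185,66),(45,95.5,64),(-45,95.5,64)]: print(b,proj(c,B(np.array(b)/1000),st).round(1))
```

```text
t 23.55 shift [ 0.096  0.286 -0.007] turn [-0.  0.  0.] w 0.5116593684515486 F [-0.44  0.25 -1.73] bar [-0.0096  0.1626  0.1993]
(45, 173, 66) [404.6 224.8]
(-45, 173, 66) [271.3 224.6]
(45, 185, 66) [405.9 207.5]
(-45, 185, 66) [270.5 207.3]
(45, 95.5, 64) [396.8 324. ]
(-45, 95.5, 64) [275.9 323.9]
```

View pics/r.png

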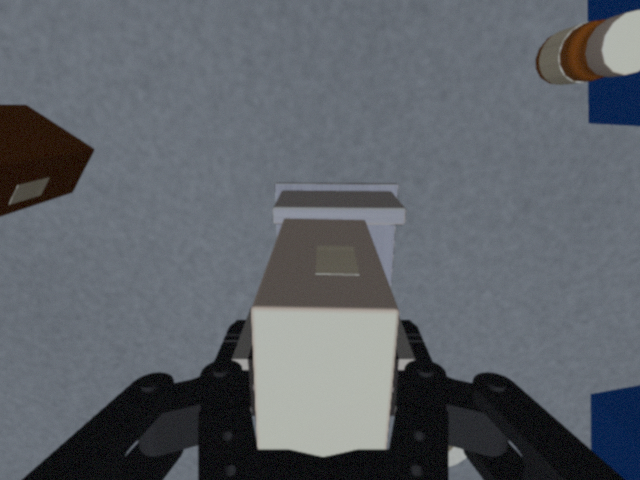

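View pics/r_s.png

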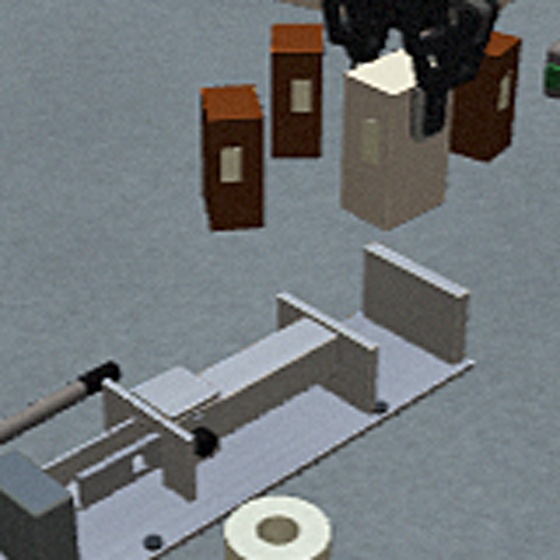

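The end stop shows at (273–405, 208–222), within about 2 mm of the prediction. Moving over the gap and partly down.

Request:
move_arm:
  series: "0 0 0 0.05 0.1 0 -0.2;0 0 0 0.1 0.2 0 -0.2;0 0 0 0.1 0.27 0 -0.2;0 0 0 0.1 0.27 0.1 -0.2;0 0 0 0.1 0.27 0.2 -0.2;0 0 0 0.1 0.27 0.3 -0.2;0 0 0 0.1 0.27 0.4 -0.2;0 0 0 0.1 0.27 0.4 -0.2"

```text
time: 24.45
tool_pos: [0.5927, 0.0843, 0.1564]
tcp_rot: [3.121, -0.354, -0.007]
wrist_force: [-0.6, -0.2, -2.2]
width: 0.511
```

Run:
```python
from h import *
go(B([0,.135,.0878]),BAR[2])
s=viewer.read_camera('scene'); cv2.imwrite('pics/s_s.png',cv2.resize(s["pixels"][145:265,290:410,::-1],None,fx=5,fy=5,interpolation=cv2.INTER_CUBIC))
s=viewer.read_camera('top'); cv2.imwrite('pics/s_t.png',cv2.resize(s["pixels"][180:300,220:370,::-1],None,fx=5,fy=5,interpolation=cv2.INTER_CUBIC))
```

```text
t 24.45 shift [0.022 0.008 0.686] turn [0.001 0.002 0.   ] w 0.5114763214636937 F [-0.57 -0.21 -2.22] bar [-0.0019  0.1359  0.1564]
```

View pics/s_s.png

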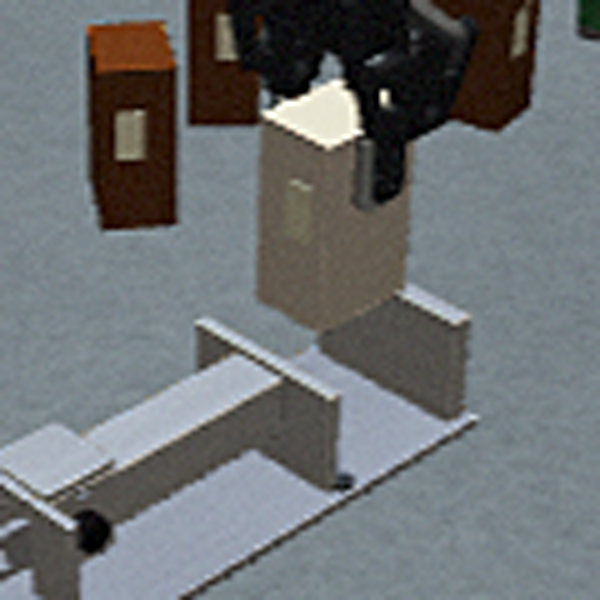

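View pics/s_t.png

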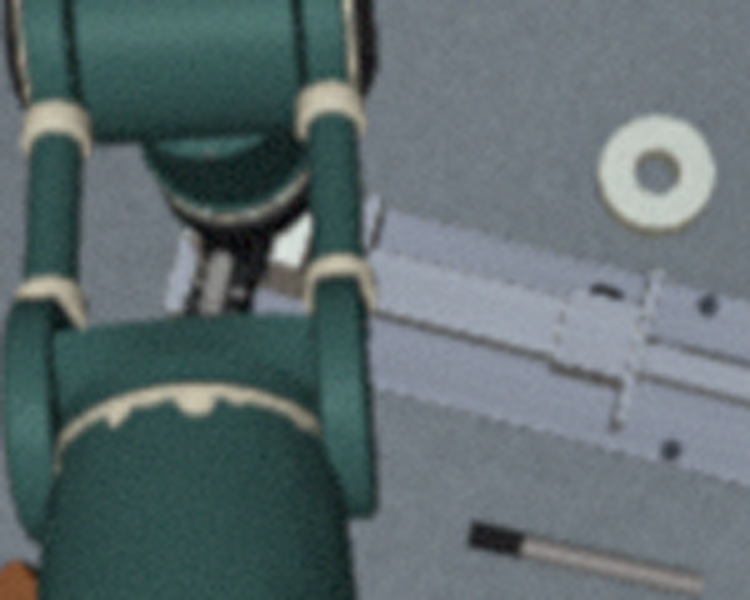

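Request:
move_arm:
  series: "0 0 0 0 0.01 0.08 -0.2;0 0 0 0 0.015 0.2 -0.2;0 0 0 0 0.015 0.3 -0.2;0 0 0 0 0.015 0.4 -0.2;0 0 0 0 0.015 0.5 -0.2;0 0 0 0 0.015 0.57 -0.2;0 0 0 0 0.015 0.6 -0.2;0 0 0 0 0.015 0.6 -0.2"

```text
time: 25.35
tool_pos: [0.5938, 0.0826, 0.0986]
tcp_rot: [3.121, -0.355, -0.002]
wrist_force: [-0.6, 0.1, -1.8]
width: 0.513
```

Run:
```python
from h import *
go(B([0,.135,.0868]),BAR[2])
s=viewer.read_camera('scene'); cv2.imwrite('pics/t_s.png',cv2.resize(s["pixels"][145:265,290:410,::-1],None,fx=5,fy=5,interpolation=cv2.INTER_CUBIC))
s=viewer.read_camera('wrist'); cv2.imwrite('pics/t_w.png',s["pixels"][:,:,::-1])
```

```text
t 25.35 shift [ 0.005 -0.004  0.118] turn [0.    0.001 0.   ] w 0.5131242851130229 F [-0.57  0.13 -1.75] bar [-0.0005  0.1346  0.0986]
```

View pics/t_s.png

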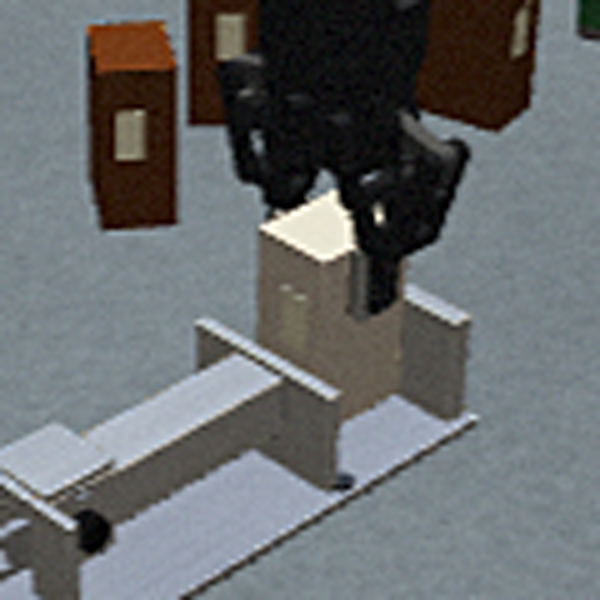

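View pics/t_w.png

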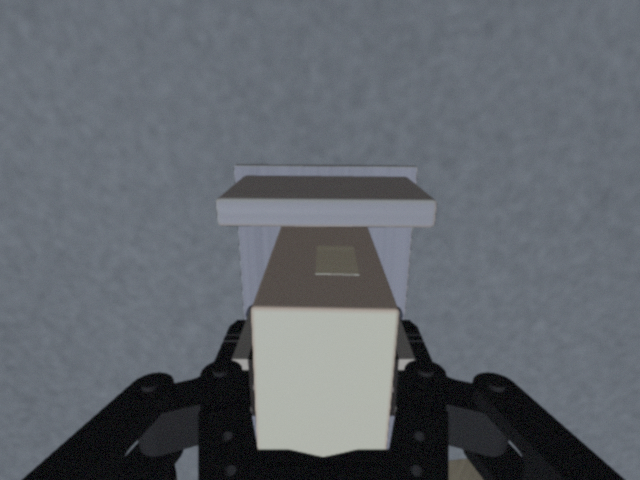

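The carton is between the end plate and end stop, with clearance on both sides. I'll set it down slowly, watching the force.

Request:
move_arm:
  series: "0 0 0 0 0 0.03 -0.2;0 0 0 0 0 0.06 -0.2;0 0 0 0 0 0.08 -0.2;0 0 0 0 0 0.095 -0.2;0 0 0 0 0 0.105 -0.2;0 0 0 0 0 0.115 -0.2;0 0 0 0 0 0.12 -0.2;0 0 0 0 0 0.12 -0.2"

```text
time: 26.25
tool_pos: [0.5942, 0.0827, 0.0872]
tcp_rot: [3.121, -0.355, -0.0]
wrist_force: [0.2, -0.3, -2.9]
width: 0.518
```

Request:
move_arm:
  series: "0 0 0 0 0 0.003 -0.2;0 0 0 0 0 0.006 -0.2;0 0 0 0 0 0.009 -0.2;0 0 0 0 0 0.012 -0.2;0 0 0 0 0 0.015 -0.2;0 0 0 0 0 0.015 -0.2;0 0 0 0 0 0.015 -0.2;0 0 0 0 0 0.015 -0.2"

```text
time: 27.05
tool_pos: [0.5943, 0.0827, 0.0867]
tcp_rot: [-3.121, 0.355, -0.0]
wrist_force: [-3.2, -0.5, 5.4]
width: 0.515
```

Contact: the wrist force went to +5.4 N upward. Releasing and going straight up.

Request:
move_arm:
  series: "0 0 0 0 0 0 0;0 0 0 0 0 0 0.2;0 0 0 0 0 0 0.4;0 0 0 0 0 0 0.6;0 0 0 0 0 0 0.8;0 0 0 0 0 -0.02 0.8;0 0 0 0 0 -0.1 0.8;0 0 0 0 0 -0.2 0.8"

```text
time: 27.85
tool_pos: [0.5939, 0.0826, 0.106]
tcp_rot: [3.121, -0.355, -0.001]
wrist_force: [0.2, -0.1, -0.0]
width: 0.9
```

Request:
move_arm:
  series: "0 0 0 0 0 -0.1 0.8;0 0 0 0 0 -0.25 0.8;0 0 0 0 0 -0.4 0.8;0 0 0 0 0 -0.6 0.8;0 0 0 0 0 -0.8 0.8;0 0 0 0 0 -0.9 0.8;0 0 0 0 0 -1 0.8;0 0 0 0 0 -1 0.8"

```text
time: 28.65
tool_pos: [0.5951, 0.0827, 0.2077]
tcp_rot: [-3.121, 0.355, -0.005]
wrist_force: [-0.4, -0.1, 0.9]
width: 0.901
```

Run:
```python
from h import *
st=bot.read_state(); print(st["time"],st["wrist_force"],st["tool_pos"])
s=viewer.read_camera('scene'); cv2.imwrite('pics/u_s.png',cv2.resize(s["pixels"][165:305,230:410,::-1],None,fx=4,fy=4,interpolation=cv2.INTER_CUBIC)); cv2.imwrite('pics/u_full.png',s["pixels"][:,:,::-1])
w=viewer.read_camera('wrist'); cv2.imwrite('pics/u_w.png',w["pixels"][:,:,::-1])
for b in [(-22,106),(22,106),(22,164),(-22,164)]: print(b,proj(w,B(np.array([b[0],b[1],106])/1000),st).round(1))
```

```text
28.65 [-0.43819531 -0.07457544  0.94387175] [0.59510444 0.0827382  0.20771598]
(-22, 106) [287.2 298.7]
(22, 106) [356.9 298.7]
(22, 164) [359.9 209.3]
(-22, 164) [284.4 209.2]
```

View pics/u_s.png

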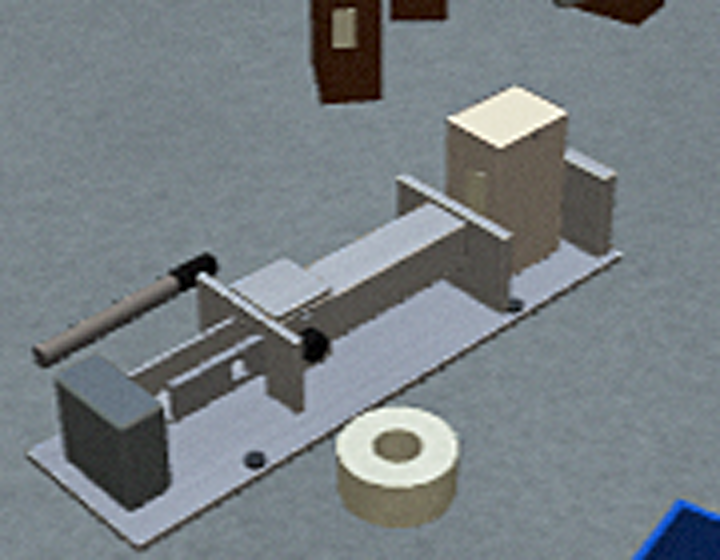

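View pics/u_w.png

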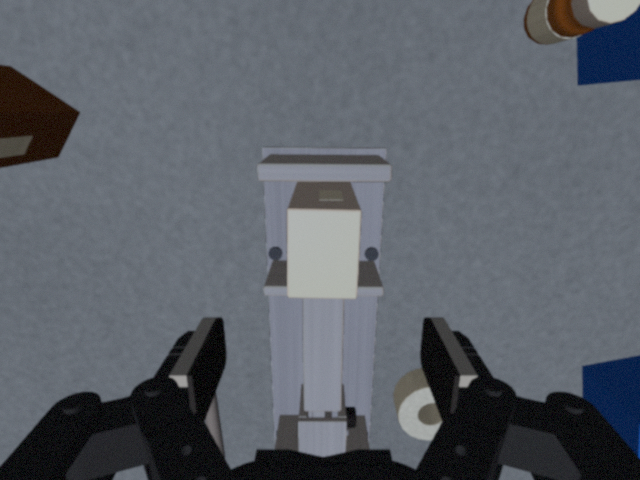

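View pics/u_full.png

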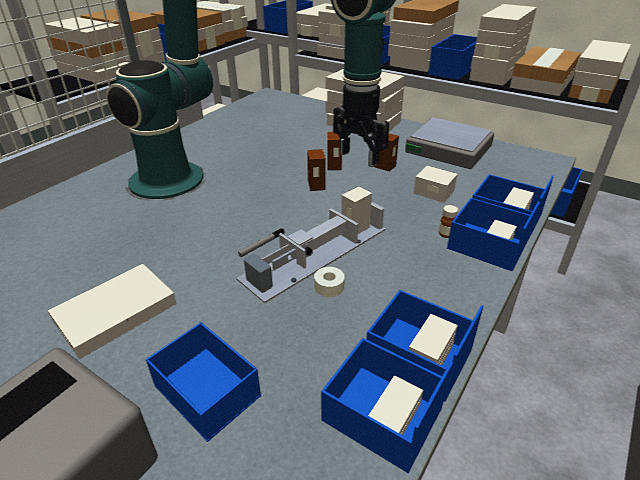

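The carton stands upright in the gap: its top at (288–360, 208–297) matches y ≈ −38 mm and x ≈ 0 in the end stop's frame. The button is out, the other things are unmoved, and the gripper is clear. Handing in.

```bash
python3 -c "
from workcell import bot
print(bot.finish_job())"
```

```text
the job is handed in; nothing more can be done
None
```

The job is handed in at about 29 s of the 64 s allowed. `finish_job` gave no verdict.

**What I did**
- **Sleeve:** I squeezed the button fully at the 20 N grip setting (fingers about 41 mm apart) and slid the sleeve in about 24 mm. Then I opened the fingers and pushed on the flange at about 6–8 N until the button sprang out in the next hole.
- **Carton:** I took the white tall carton (the three brown look-alikes were left alone) across its 44 mm, stood it in the gap, let go and moved up clear.

**Last checks**
- **Lock:** the sleeve is shortened by about 42–43 mm. The push force fell to about 2 N when the button popped out, and the wrist and scene views show it out. I did not do a further push to feel the lock.
- **Placement:** the carton is upright. Its centre is about 38 mm from the end stop's inner face and about 0 mm off the middle, with roughly 9 mm free at each end.
- **Clear of everything else:** the wrist force was about 1 N, which is noise level, and the other things look to be where they were.
- **Disagreements:** the bar's heading differed by about 0.6° between the top and scene views, and the close-up wrist views differed from the fitted pose by 1–2 mm. I corrected for these before acting. No check failed.

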